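# Unmould the balm bar and set it in its case ribs up

### The arm

A 6-joint arm with a two-finger parallel gripper is mounted at the origin on the work surface. World frame = base frame: x ahead of the robot, y to its left, z up, the work surface at z = 0. Lengths are in m, angles in rad, forces in N, time in s.
With the tool pointing down it reaches from about 0.325 to 0.9 m from the base axis. Payload 6.1 kg.
Tool frame: the origin (TCP) lies on the mounting face of the last link; the fingertips stand 182 mm ahead of it and the grasp point (between the pads) lies 164 mm ahead of it; z points along the fingers, y is the line along which they close (so a half turn about z gives the same grasp; the last joint's range is limited). The gripper opens to 87 mm and grips with 3 to 60 N. Pads are 19 mm wide; open, the fingers measure 117 mm over their backs; the gripper's body (75 mm by 190 mm) begins 51 mm behind the grasp point.
Start: joints at [1.047, 0.22, 1.526, -0, 1.395, -0.126], TCP at [0.242, 0.576, 0.405] pointing down, gripper open.
Joint ranges: [-2.98, 2.98], [-0.91, 2.08], [0.09, 2.57], [-1.24, 4.39], [0.2, 2.65], [-2.68, 2.68]. Speed limits (rad/s): [2.57, 2.57, 3.01, 3.14, 3.14, 3.14].

### API

Orientations are given as a unit quaternion [w, x, y, z].
In Python, from rig import env gives the robot as it stands. The module is installed in compiled form; this text tells all that it offers. Calls block until the motion is done:
- env.goto(position, orientation): joint-space move of the TCP to a pose.
- env.move_straight(position, rot=None, velocity=0.15): straight line of the TCP; rot=None keeps the orientation; velocity is the mean speed in m/s.
- env.move_joints(angles): joint-space move.
- env.ungrasp() and env.close_gripper(effort=None): open the fingers fully, or close them until they stop; effort is the grip in N (None keeps the last).
- env.dwell(seconds).
- env.ik(position, orientation): joint angles nearest the present ones, or None.
- env.read_camera(name): name is "scene" or "top" or "wrist"; returns a dict with "color" (420x560x3 uint8, red, green, blue), "vertical_fov" (degrees; the focal length in pixels is half the picture's height over the tangent of half this angle, whatever the lens; pixels are square), "cx", "cy" (the principal point, pixels), "distortion" ([k1, k2, p1, p2, k3] as OpenCV has them; the pictures are not rectified), "rvec" (rotation vector, rad) and "tvec" (3), from world to camera coordinates, as OpenCV has them. Camera axes: x right, y down, z forward; pixel columns grow to the right and rows downward; lengths in m; the calibration is good to about 2 mm. A picture is of the moment at which its call begins. There is no depth.
A pose or a line that the arm cannot do raises env.PlanningError and nothing moves.
- env.close_job(): hands the job in; it is judged then, once.
Trained networks look in a picture, given as the dict that the camera call returned (one of the last four; its "shot" number tells which), for a name from the list of things; names that differ only in an ending like _2 or _b are one class to them, and where a whole thing is asked for, a point or a joint stands for the part that bears it (a point fixed in the world has none). Each returns a list of dicts, best first, with "p" (0 to 1); they miss things now and then, are a little off and sometimes report something else, mostly with a low value. They report only what shows in the picture. A call takes as long as a camera call. They do not tell look-alikes from the thing itself.
- env.find_in(picture, thing): "location" ([column, row] in pixels, amid what is visible of it).
- env.regions_of(picture, thing): "pixels" (420x560 bool, what is visible of it) and "location" ([column, row] in pixels, amid what is visible of it).
- env.tip_of(picture, thing): "location" ([column, row] in pixels: a listed point, or the origin of a listed thing).
Readings, each from a call of its own:
- env.current_time_s(): time.
- env.current_joint_pos(): joint angles.
- env.current_qvel(): joint speeds.
- env.current_joint_efforts(): joint torques, N m.
- env.current_position(): TCP position.
- env.current_tcp_rot(): TCP orientation.
- env.current_force(): force on the tool from outside, world axes, zero at the start.
- env.current_ft_torque(): the same for the moment, N m.
- env.current_gripper_width(): opening from 0.0 (shut) to 1.0 (fully open).
- env.current_gripper_force(): force on a finger pad.
Only numpy, scipy, OpenCV 4.12 (cv2) and the standard library are available. Lean on these libraries where they do the work, as an engineer would, in place of code of your own. Each camera call takes 0.05 s, during which the arm holds its last target. There are 200 camera calls.

### The job

The solid balm bar has set in its mould, ribbed face down. Lift it out, turn it over and seat it fully home in the pocket of the open silicone case, flat back down and ribs up; the balm is brittle, so do not drop it. Leave the perfume bottle, the brush cup, the hair clip and the mould's loose frame where they are.

Things in the scene. Friction and masses are not known exactly. Their poses are not given: they have to be found in the camera images.
- balm_bar: Loose bar of hard lavender-purple balm, 52 g: block 52 (x) x 38 (y) x 24 (z) mm, edges rounded 3 mm, with three half-round ribs along x (44 mm long, at y = -12, 0, 12 mm) standing 5 mm proud of one broad face; 29 mm thick in all. Origin: centre of the flat back; z points from back to ribs, so it points down at the start. Stands stably on its long 52 x 24 mm sides.
- mould_cavity (a point): Centre of the floor of the mould cavity in which the bar starts, ribs on the floor; z up, x along the bar. The cavity is 55 x 41 mm and 9 mm deep, so the bar stands 20 mm proud of the mould's top.
- mould: Lower half of a two-cavity hard white plastic bar mould, 84 (x) x 120 (y) x 18 (z) mm, fixed to the shelf. Origin: centre of the underside, on the shelf top; z up. Two equal cavities side by side, at y = +26.5 mm (this one holds the bar) and y = -26.5 mm (empty).
- case_pocket (a point): Centre of the pocket floor of the case, 3 mm above the shelf; z up, x along the pocket's long side. The pocket is 57 (x) x 43 (y) mm and 8 mm deep; the bar fits either way round, with 2.5 mm to spare on each side, and stands 16 mm (block) to 21 mm (ribs) proud of the rim.
- balm_case: Open teal silicone clamshell case, fixed to the shelf. Origin: underside centre of the base half; z up. Base half 73 (x) x 59 (y) x 11 (z) mm, 8 mm walls round the pocket. Hollow lid, 73 x 59 x 23 mm, swung right back, lying hollow side up with its centre at y = +65 mm; thin hinge strip at y = +33 mm, small thumb tab at y = -33 mm.
- perfume_bottle: Bystander: round pink glass perfume bottle with black cap, 54 mm diameter, 75 mm high, loose. Origin: centre of the underside, z up.
- brush_cup: Bystander: bamboo cup with make-up brushes, 76 mm diameter, 100 mm high, brushes up to 190 mm high and reaching 37 mm from the axis, loose. Origin: centre of the underside, z up.
- hair_clip: Bystander: flat steel hair clip, 62 (x) x 12 (y) x 10 (z) mm, lying loose on the shelf. Origin: centre of the underside.
- mould_frame: Bystander: the mould's upper frame, lifted off and lying loose: white plastic plate 84 (x) x 120 (y) x 20 (z) mm with two 55 x 41 mm windows. Origin: centre of the underside.
Things that resemble listed ones, but are neither listed nor needed, are in the scene too. Of the things that look like the balm_bar, the smallest one is meant.

How it is judged:
On the way, in this order (a step that is already met when the one before it is completed fails the run):
1. the bar is lifted clear of the mould cavity (z of balm_bar in the frame of mould_cavity above 0.045 m), for 0.1 s.
2. the bar is turned ribs up (angle between balm_bar's own z axis and vertical below 0.35 rad), for 0.1 s.
At the end, for the whole second after the job is handed in: The bar lies at rest in the case's pocket, ribs up (its z axis within 0.1 rad of vertical), flat back on the pocket floor (less than 2.5 mm above it), its centre within 6 mm of the pocket's centre and its long axis within 0.2 rad of the pocket's, either way round (horizontal distance between balm_bar and case_pocket below 0.006 m and z of balm_bar in the frame of case_pocket below 0.0025 m and angle between balm_bar's own z axis and vertical below 0.1 rad and angle between the x axis of balm_bar and the x axis of case_pocket, either way round below 0.2 rad and linear speed of balm_bar below 0.02 m/s); the robot touches nothing.
It fails at once if the bar is dropped (falls freely from more than about 30 mm) (linear speed of balm_bar above 0.8 m/s and contact force between balm_bar and the fingers below 0.02 N).
It fails at once if the perfume bottle is moved by more than 25 mm or tipped (distance of perfume_bottle from where it was at the start of the episode above 0.025 m or angle between perfume_bottle's own z axis and vertical above 0.5 rad).
It fails at once if the brush cup is moved by more than 25 mm or tipped (distance of brush_cup from where it was at the start of the episode above 0.025 m or angle between brush_cup's own z axis and vertical above 0.5 rad).
It fails at once if the hair clip is moved by more than 25 mm (distance of hair_clip from where it was at the start of the episode above 0.025 m).
It fails at once if the mould's loose frame is moved by more than 25 mm (distance of mould_frame from where it was at the start of the episode above 0.025 m).
It also fails if it takes over 58 s, if anything falls off the work surface, if the arm or the gripper's body presses on something with over 40 N, if the wrist force passes 120 N, or if a joint passes its speed limit or range.

## Working session

There is one attempt and no reset: what is moved stays moved. The work goes in short steps, each a Python script; the robot and the scene stay as the last script left them, time stands still between calls to the robot, and variables do not carry over. Pictures are saved under pics/ and viewed, at most 10 in all, crops included, and the job is handed in when it is done.

```bash
mkdir -p pics; cat > h.py <<'E'
from rig import env
import numpy as np, cv2
def cam(p):
    f=p["color"].shape[0]/2/np.tan(np.radians(p["vertical_fov"])/2)
    K=np.array([[f,0,p["cx"]],[0,f,p["cy"]],[0,0,1.]])
    R=cv2.Rodrigues(np.array(p["rvec"],float))[0]; t=np.array(p["tvec"],float).reshape(3)
    return K,np.array(p["distortion"],float),R,t
def ray(p,px):
    K,D,R,t=cam(p)
    u=cv2.undistortPoints(np.array([[px]],float),K,D).reshape(2)
    return -R.T@t, R.T@np.array([u[0],u[1],1.])
def at_z(p,px,z):
    o,d=ray(p,px); return o+d*(z-o[2])/d[2]
def tri(obs):
    A=np.zeros((3,3));b=np.zeros(3)
    for p,px in obs:
        o,d=ray(p,px); d=d/np.linalg.norm(d); M=np.eye(3)-np.outer(d,d); A+=M;b+=M@o
    X=np.linalg.solve(A,b)
    res=[np.linalg.norm((np.eye(3)-np.outer(d/np.linalg.norm(d),d/np.linalg.norm(d)))@(X-o)) for o,d in (ray(p,px) for p,px in obs)]
    return X,max(res)
def proj(p,X):
    K,D,R,t=cam(p); return cv2.projectPoints(np.array(X,float).reshape(-1,1,3),np.array(p["rvec"],float),t,K,D)[0].reshape(-1,2)
def save(p,n): cv2.imwrite(f"pics/{n}.png",p["color"][:,:,::-1])
E
python3 - <<'E'
from h import *
np.set_printoptions(precision=3,suppress=True)
for n in ("scene","top"):
    p=env.read_camera(n); save(p,n)
    print(n,cam(p)[2].tolist(), "pos",-cam(p)[2].T@cam(p)[3])
    for th in ["balm_bar","mould","balm_case","perfume_bottle","brush_cup","hair_clip","mould_frame"]:
        print(th,[(np.round(r["location"]).tolist(),round(r["p"],2),at_z(p,r["location"],0.02).round(3).tolist()) for r in env.find_in(p,th)])
    for th in ["mould_cavity","case_pocket","balm_bar"]:
        print("tip",th,[(np.round(r["location"]).tolist(),round(r["p"],2),at_z(p,r["location"],0.02).round(3).tolist()) for r in env.tip_of(p,th)])
print(env.current_time_s())
E
```

```text
scene [[-0.5770414854461487, 0.8167143676944137, -0.0008750289229043917], [0.6868072863829262, 0.4846765935452547, -0.5416496571038232], [-0.4419489511758381, -0.31315529896663385, -0.8406038801264808]] pos [0.973 0.187 0.84 ]
balm_bar [([207.0, 213.0], 0.83, [0.636, -0.248, 0.02]), ([249.0, 185.0], 0.81, [0.52, -0.219, 0.02]), ([295.0, 161.0], 0.73, [0.399, -0.172, 0.02]), ([313.0, 357.0], 0.25, [0.764, 0.116, 0.02])]
mould [([238.0, 185.0], 0.87, [0.534, -0.238, 0.02])]
balm_case [([443.0, 272.0], 0.89, [0.466, 0.243, 0.02]), ([236.0, 305.0], 0.53, [0.767, -0.062, 0.02])]
perfume_bottle [([311.0, 357.0], 0.65, [0.767, 0.114, 0.02]), ([138.0, 171.0], 0.41, [0.639, -0.461, 0.02])]
brush_cup [([237.0, 309.0], 0.69, [0.772, -0.056, 0.02])]
hair_clip [([351.0, 190.0], 0.61, [0.395, -0.018, 0.02])]
mould_frame [([136.0, 173.0], 0.67, [0.646, -0.459, 0.02])]
tip mould_cavity [([252.0, 186.0], 0.67, [0.518, -0.21, 0.02]), ([238.0, 323.0], 0.59, [0.793, -0.036, 0.02])]
tip case_pocket [([423.0, 272.0], 0.85, [0.49, 0.208, 0.02])]
tip balm_bar [([248.0, 182.0], 0.97, [0.513, -0.225, 0.02]), 
[... 546 characters left out ...]
.0, 258.0], 0.86, [0.46, 0.24, 0.02]), ([342.0, 233.0], 0.19, [0.52, -0.255, 0.02])]
perfume_bottle [([208.0, 145.0], 0.81, [0.775, 0.117, 0.02])]
brush_cup [([265.0, 133.0], 0.84, [0.808, -0.044, 0.02]), ([260.0, 281.0], 0.72, [0.394, -0.026, 0.02])]
hair_clip [([260.0, 283.0], 0.5, [0.388, -0.025, 0.02])]
mould_frame [([417.0, 189.0], 0.92, [0.64, -0.471, 0.02])]
tip mould_cavity [([328.0, 233.0], 0.73, [0.522, -0.217, 0.02])]
tip case_pocket [([176.0, 253.0], 0.74, [0.472, 0.205, 0.02]), ([177.0, 252.0], 0.19, [0.476, 0.203, 0.02])]
tip balm_bar [([315.0, 279.0], 0.95, [0.396, -0.177, 0.02]), ([343.0, 192.0], 0.82, [0.634, -0.261, 0.02]), ([328.0, 231.0], 0.63, [0.527, -0.217, 0.02])]
1.1
```

View pics/scene.png

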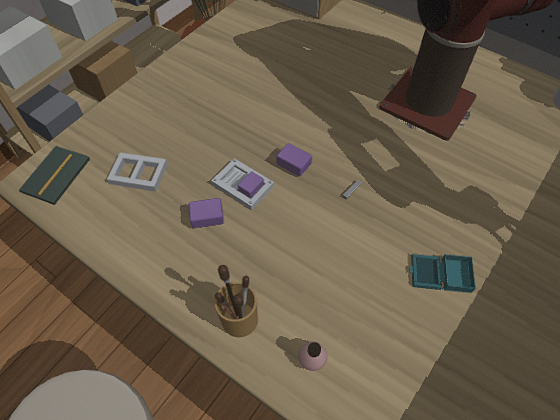

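View pics/top.png

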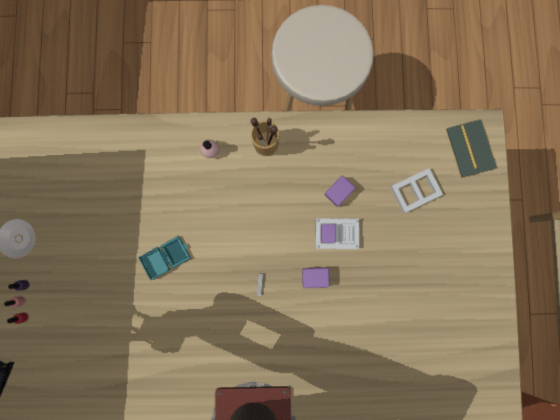

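The bar sits in the mould at scene (250,185) / top (329,233), and the two larger look-alikes lie free at scene (295,160) and (207,213). The case's base half is at top (176,252), with its lid on the +y side. Next I'll take close wrist views.

```bash
cat > look.py <<'E'
from h import *
import pickle
from scipy.spatial.transform import Rotation as Rn
def q(R): x=R.as_quat(); return [x[3],x[0],x[1],x[2]]
down=Rn.from_euler('x',np.pi)
E
python3 - <<'E'
from look import *
np.set_printoptions(precision=3,suppress=True)
views=[]
def go(x,y,z):
    for k in range(8):
        yaw=np.arctan2(y,x)+[0,1,-1,2,-2,3,-3,4][k]*np.pi/4
        R=Rn.from_euler('z',yaw)*down
        if env.ik([x,y,z],q(R)) is not None:
            env.goto([x,y,z],q(R)); return
    print("fail",x,y,z)
p=env.read_camera("wrist");K,D,R,t=cam(p); c=-R.T@t
print("cam",c,"axis",R[2],"tcp",env.current_position(),"in tool",Rn.from_quat(np.roll(env.current_tcp_rot(),-1)).inv().apply(c-env.current_position()))
for tgt,th in (((0.47,0.225),"balm_case"),((0.52,-0.245),"mould")):
    for dx,dy in ((0.05,-.05),(-0.05,0.04)):
        go(tgt[0]+dx,tgt[1]+dy,0.40)
        p=env.read_camera("wrist"); n=f"w_{th}_{dx}"; save(p,n)
        r=env.regions_of(p,th); tips={k:env.tip_of(p,k) for k in ("mould_cavity","case_pocket","balm_bar")}
        bar=env.regions_of(p,"balm_bar")
        print(n,[(np.round(a["location"]).tolist(),round(a["p"],2),int(a["pixels"].sum())) for a in r],{k:[(np.round(a["location"]).tolist(),round(a["p"],2)) for a in v] for k,v in tips.items()},[(np.round(a["location"]).tolist(),round(a["p"],2),int(a["pixels"].sum())) for a in bar])
        views.append((n,th,p,r,tips,bar)); print(env.current_joint_pos(),env.current_time_s())
pickle.dump(views,open("views.pkl","wb"))
E
```

```text
cam [0.165 0.608 0.385] axis [ 0.275 -0.116 -0.954] tcp [0.242 0.576 0.405] in tool [ 0.083 -0.001  0.02 ]
w_balm_case_0.05 [([216.0, 209.0], 0.97, 5559)] {'mould_cavity': [([538.0, 268.0], 0.92)], 'case_pocket': [([242.0, 205.0], 0.82)], 'balm_bar': [([559.0, 278.0], 0.45)]} [([553.0, 258.0], 0.78, 184)]
[0.182 0.042 1.732 0.    1.368 1.427] 3.225
w_balm_case_-0.05 [([314.0, 168.0], 0.64, 5899)] {'mould_cavity': [], 'case_pocket': [([342.0, 169.0], 0.98)], 'balm_bar': []} []
[ 0.402 -0.086  1.858 -0.     1.37   1.412] 4.125
w_mould_0.05 [([274.0, 226.0], 0.75, 4347), ([21.0, 124.0], 0.52, 2851)] {'mould_cavity': [([25.0, 122.0], 0.71), ([243.0, 236.0], 0.66)], 'case_pocket': [([393.0, 62.0], 0.53)], 'balm_bar': [([260.0, 330.0], 0.96), ([243.0, 251.0], 0.88), ([220.0, 152.0], 0.73)]} [([244.0, 245.0], 0.77, 1321), ([222.0, 152.0], 0.58, 3203), ([259.0, 327.0], 0.55, 1728)]
[-0.599  0.263  1.485  0.     1.394  1.448] 6.5083
w_mould_-0.05 [([304.0, 128.0], 0.94, 5951)] {'mould_cavity': [], 'case_pocket': [], 'balm_bar': [([251.0, 24.0], 0.82), ([271.0, 144.0], 0.74), ([282.0, 246.0], 0.59)]} [([272.0, 143.0], 0.93, 1532), ([280.0, 244.0], 0.79, 2511), ([255.0, 27.0], 0.75, 3489)]
[-0.566 -0.045  1.819 -0.     1.368  1.417] 7.4083
```

```bash
cat > fit.py <<'E'
from look import *
from scipy.optimize import minimize
def box(sx,sy,sz,cy=0,z0=0):
    return np.array([[a*sx/2,cy+b*sy/2,z0+c*sz] for a in(-1,1) for b in(-1,1) for c in(0,1)])
CASE=np.vstack([box(.073,.059,.011),box(.073,.059,.023,.065)]); MOULD=box(.084,.120,.018)
BAR=box(.052,.038,.020,z0=0.018) # exposed part, origin on shelf under it
def fit(pts,obs,x0,S=4):
    hulls=[]
    for p,m in obs:
        c=np.vstack([k.reshape(-1,2) for k in cv2.findContours(m.astype(np.uint8),0,1)[0] if len(k)>15])
        M=np.zeros((420*S,560*S),np.uint8); cv2.fillConvexPoly(M,cv2.convexHull(((c+.5)*S).astype(np.int32)),1); hulls.append(M)
    def cost(v):
        P=Rn.from_euler('z',v[2]).apply(pts)+[v[0],v[1],v[3] if len(v)>3 else 0]; s=0
        for (p,m),H in zip(obs,hulls):
            M=np.zeros_like(H); cv2.fillConvexPoly(M,cv2.convexHull(((proj(p,P)+.5)*S).astype(np.int32)),1)
            s+=1-(M&H).sum()/(M|H).sum()
        return s/len(obs)
    n=len(x0); sim=np.vstack([x0]+[np.array(x0)+np.eye(n)[i]*[.015,.015,.15,.01][i] for i in range(n)])
    r=minimize(cost,x0,method="Nelder-Mead",options=dict(initial_simplex=sim,xatol=1e-4,fatol=1e-4,maxiter=200))
    return r.x,r.fun
def near(rs,px): return min(rs,key=lambda a:np.linalg.norm(np.array(a["location"])-px))
E
python3 - <<'E'
from fit import *
np.set_printoptions(precision=4,suppress=True)
V=pickle.load(open("views.pkl","rb"))
c=[(v[2],v[3][0]["pixels"]) for v in V[:2]]; m=[(v[2],v[3][0]["pixels"]) for v in V[2:]]
b=[(V[2][2],near(V[2][5],[244,245])["pixels"]),(V[3][2],near(V[3][5],[272,143])["pixels"])]
s=env.read_camera("scene"); t=env.read_camera("top")
for nm,o in (("balm_case",c),("mould",m)):
    for p in (s,t): o.append((p,env.regions_of(p,nm)[0]["pixels"]))
b.append((s,near(env.regions_of(s,"balm_bar"),[249,185])["pixels"]));b.append((t,near(env.regions_of(t,"balm_bar"),[329,233])["pixels"]))
yc=np.arctan2(.04,-.012)-np.pi/2
for nm,P,o,x0 in (("case",CASE,c,[.475,.205,-.5+.0]),("mould",MOULD,m,[.52,-.25,0]),("bar",BAR,b,[.52,-.22,0])):
    starts=[x0] if nm!="case" else [x0,[.475,.205,.5]]
    for st in starts:
        print(nm,"all",*fit(P,o,st),"wrist",*fit(P,o[:2],st),"ind",[fit(P,[k],st)[0] for k in o],"z",*fit(P,o,st+[0]))
print("pocket tri",tri([(V[0][2],V[0][4]["case_pocket"][0]["location"]),(V[1][2],V[1][4]["case_pocket"][0]["location"])]))
print("bar tri",tri([(p,near([dict(location=np.argwhere(k)[:,::-1].mean(0))],[0,0])["location"]) for p,k in b]))
im=[V[1][2]["color"][90:250,220:420],V[3][2]["color"][60:220,200:400]]
cv2.imwrite("pics/crop.png",cv2.resize(np.hstack(im)[:,:,::-1],(800,320),interpolation=2))
E
```

```text
Traceback (most recent call last):
IndexError: list index out of range
```

```bash
python3 - <<'E'
from fit import *
np.set_printoptions(precision=4,suppress=True)
V=pickle.load(open("views.pkl","rb"))
c=[(v[2],v[3][0]["pixels"]) for v in V[:2]]; m=[(v[2],v[3][0]["pixels"]) for v in V[2:]]
b=[(V[2][2],near(V[2][5],[244,245])["pixels"]),(V[3][2],near(V[3][5],[272,143])["pixels"])]
s=env.read_camera("scene"); t=env.read_camera("top")
for p,cp,mp,bp in ((s,[443,272],[238,185],[249,185]),(t,[163,258],[342,233],[329,233])):
    for nm,o,px in (("balm_case",c,cp),("mould",m,mp),("balm_bar",b,bp)):
        r=env.regions_of(p,nm)
        if r and np.linalg.norm(np.array(near(r,px)["location"])-px)<8: o.append((p,near(r,px)["pixels"]))
        else: print("miss",nm)
for nm,P,o,x0 in (("case",CASE,c,[.475,.205,-.5+.0]),("mould",MOULD,m,[.52,-.25,0]),("bar",BAR,b,[.52,-.22,0])):
    for st in ([x0] if nm!="case" else [x0,[.475,.205,.5]]):
        print(nm,"all",*fit(P,o,st),"wrist",*fit(P,o[:2],st),"ind",[fit(P,[k],st)[0] for k in o],"z",*fit(P,o,st+[0]))
print("pocket tri",tri([(V[0][2],V[0][4]["case_pocket"][0]["location"]),(V[1][2],V[1][4]["case_pocket"][0]["location"])]))
print("bar tri",tri([(p,np.argwhere(k)[:,::-1].mean(0)) for p,k in b]))
im=[V[1][2]["color"][90:250,220:420],V[3][2]["color"][60:220,200:400]]
cv2.imwrite("pics/crop.png",cv2.resize(np.hstack(im)[:,:,::-1],(800,320),interpolation=2))
E
```

```text
miss mould
miss balm_bar
case all [0.4765 0.2112 0.5047] 0.04964393046909718 wrist [0.4761 0.2109 0.5093] 0.03595784292522186 ind [array([0.4748, 0.2117, 0.4997]), array([0.4757, 0.2105, 0.4942]), array([0.4771, 0.2132, 0.5134]), array([0.4766, 0.2096, 0.4905])] z [ 0.476   0.2113  0.505  -0.0014] 0.048556815409442566
case all [0.4761 0.211  0.5009] 0.04923058715355147 wrist [0.4757 0.2107 0.5054] 0.03634506015003408 ind [array([0.4754, 0.2117, 0.5094]), array([0.4762, 0.2106, 0.4993]), array([0.4764, 0.2134, 0.5023]), array([0.4779, 0.2096, 0.5089])] z [ 0.4766  0.211   0.5059 -0.0001] 0.048630675261071704
mould all [ 0.5182 -0.2413 -0.0245] 0.03188208853352037 wrist [ 0.5176 -0.2417 -0.0279] 0.01722445690065766 ind [array([ 0.5178, -0.2417, -0.0185]), array([ 0.5181, -0.2418, -0.0258]), array([ 0.5196, -0.2405, -0.0351])] z [ 0.5178 -0.2417 -0.0223 -0.0008] 0.028816731155466718
bar all [ 0.5197 -0.215  -0.0092] 0.09932449284961871 wrist [ 0.519  -0.2158 -0.0295] 0.06560570605998256 ind [array([ 0.5186, -0.2157, -0.0534]), array([ 0.5191, -0.2158, -0.0226]), array([ 0.5205, -0.2122,  0.0016])] z [ 0.5183 -0.2152 -0.0032 -0.0045] 0.06526859094621136
pocket tri (array([0.4749, 0.2107, 0.0137]), np.float64(0.0013205433316060776))
bar tri (array([ 0.5189, -0.2146,  0.0247]), np.float64(0.0004961566796556309))
```

View pics/crop.png

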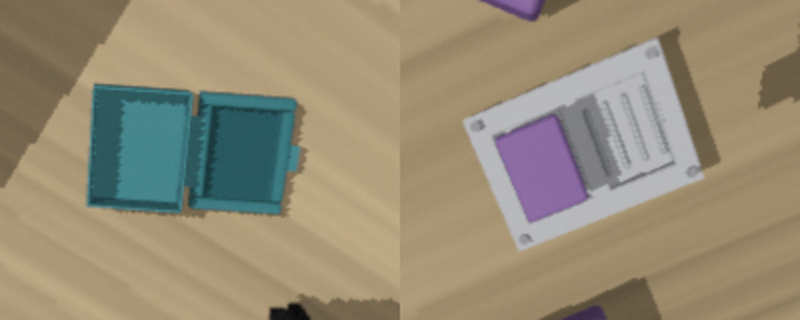

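Both fits agree. Case pocket: (0.476, 0.211), yaw 0.504. Mould: (0.518, -0.2415), yaw -0.025, with the bar in its +y cavity. In the crop, the base half with the tab is on the right and the bar's flat back faces up.

The plan is two tilted grasps on the bar's ends, with the bar stood on its long side in between. Next I'll search for feasible poses.

```bash
cat > plan.py <<'E'
from look import *
a,b=np.radians(30),np.radians(25)
CAV=np.array([.5187,-.215,.009]); YM=-.025; POC=np.array([.4760,.2108,.003]); YC=.504
def tool_in_bar(zb,xs):  # tool z in bar frame, closing axis y = xs * bar x
    y=np.array([xs,0,0.]); z=np.array(zb); return Rn.from_matrix(np.column_stack([np.cross(y,z),y,z]))
def tcp(pos,Rb,C,ahead,zb,xs):  # point C (bar frame) lies 'ahead' of the grasp point on the tool axis
    Rt=Rb*tool_in_bar(zb,xs); return pos+Rb.apply(C)-Rt.apply([0,0,.164+ahead]),Rt
zA=lambda s:[0,s*np.sin(a),np.cos(a)]
zB=lambda s:[0,s*np.sin(b),-np.cos(b)]
CA,hA=[0,0,.0053],.009
CB,hB=[0,0,.0198],.011
def ok(P): return env.ik(P[0],q(P[1]))
def poses(m):
    sA,xA,sB,xB,mx,my,ym,fl=m
    R1=Rn.from_euler('z',YM)*Rn.from_euler('x',np.pi); p1=CAV+[0,0,.029]
    Rm=Rn.from_euler('z',ym)*Rn.from_euler('x',fl*np.pi/2); pm=np.array([mx,my,.019])
    out={}
    out['pick1']=tcp(p1,R1,CA,hA,zA(sA),xA); out['pick1up']=tcp(p1+[0,0,.12],R1,CA,hA,zA(sA),xA)
    out['put1']=tcp(pm,Rm,CA,hA,zA(sA),xA); out['put1up']=tcp(pm+[0,0,.10],Rm,CA,hA,zA(sA),xA)
    out['pick2']=tcp(pm,Rm,CB,hB,zB(sB),xB); out['pick2up']=tcp(pm+[0,0,.10],Rm,CB,hB,zB(sB),xB)
    for k in (0,1):
        R2=Rn.from_euler('z',YC+k*np.pi)
        out[f'put2_{k}']=tcp(POC,R2,CB,hB,zB(sB),xB); out[f'put2up_{k}']=tcp(POC+[0,0,.12],R2,CB,hB,zB(sB),xB)
    return out
E
cat > search.py <<'E'
from plan import *
import itertools
np.set_printoptions(precision=2,suppress=True)
R1=poses((1,1,1,1,.5,0,0,1))
good=[]
cache={}
def fk(key,f):
    if key not in cache: cache[key]=f()
    return cache[key]
for sA,xA,sB,xB,fl in itertools.product((1,-1),(1,-1),(1,-1),(1,-1),(1,-1)):
    Rm=Rn.from_euler('x',fl*np.pi/2)
    if Rm.apply(zA(sA))[2]>-.2 or Rm.apply(zB(sB))[2]>-.2: continue
    for mx,my,ym in itertools.product((.48,.56),(-.04,.06),np.arange(0,6.28,np.pi/6)):
        m=(sA,xA,sB,xB,mx,my,ym,fl); P=poses(m); J={}
        for k in ('pick1','pick1up','put1','put1up','pick2','pick2up'):
            J[k]=fk((k,)+tuple(np.round(np.r_[P[k][0],P[k][1].as_matrix().ravel()],4)),lambda:ok(P[k]))
            if J[k] is None: break
        else:
            for kk in (0,1):
                for k in (f'put2_{kk}',f'put2up_{kk}'):
                    J[k]=fk((k,)+tuple(np.round(np.r_[P[k][0],P[k][1].as_matrix().ravel()],4)),lambda:ok(P[k]))
                if J[f'put2_{kk}'] is not None and J[f'put2up_{kk}'] is not None:
                    seq=[J[k] for k in ('pick1','pick1up','put1up','put1','pick2up','pick2','pick2up',f'put2up_{kk}',f'put2_{kk}')]
                    d=[np.abs(np.array(u)-v).max() for u,v in zip(seq,seq[1:])]
                    good.append((max(d[:3]+d[4:]),m,kk,np.array(d),seq))
print(len(good),env.current_time_s())
good.sort(key=lambda g:g[0])
for g in good[:6]: print(round(g[0],2),np.round(g[1],2),g[2],g[3])
if good: print(np.array(good[0][4])); pickle.dump([g[:3] for g in good],open("good.pkl","wb"))
else:
    from collections import Counter
    print(Counter((k[0],v is not None) for k,v in cache.items()))
E
time python3 search.py
```

```text
252 8.1083
1.41 [ 1.    1.    1.    1.    0.56 -0.04  0.   -1.  ] 0 [0.2  1.35 0.18 1.79 0.19 0.19 1.41 0.21]
1.44 [ 1.    1.    1.    1.    0.56  0.06  0.   -1.  ] 0 [0.2  1.44 0.19 1.8  0.17 0.17 1.38 0.21]
1.44 [ 1.    1.    1.    1.    0.48 -0.04  0.   -1.  ] 0 [0.2  1.29 0.2  1.9  0.21 0.21 1.44 0.21]
1.47 [ 1.    1.    1.    1.    0.48  0.06  0.   -1.  ] 0 [0.2  1.39 0.21 1.89 0.19 0.19 1.47 0.21]
1.52 [-1.    1.   -1.    1.    0.56 -0.04  0.    1.  ] 0 [0.18 1.52 0.19 1.81 0.18 0.18 1.26 0.21]
1.54 [-1.    1.   -1.    1.    0.48  0.06  0.52  1.  ] 0 [0.18 1.54 0.25 2.   0.17 0.17 1.28 0.21]
[[-0.24  0.3   1.94 -0.67  0.9   0.21]
 [-0.24  0.11  1.9  -0.58  1.09  0.05]
 [-0.65  0.6   1.61  0.77  1.7  -0.86]
 [-0.65  0.77  1.57  0.76  1.59 -0.96]
 [ 0.34  0.6   1.66 -1.02  1.54  0.76]
 [ 0.34  0.79  1.61 -1.03  1.46  0.88]
 [ 0.34  0.6   1.66 -1.02  1.54  0.76]
 [ 0.01  0.16  1.83  0.39  1.38 -0.61]
 [ 0.01  0.35  1.87  0.42  1.17 -0.7 ]]
real	0m1.110s
user	0m1.208s
sys	0m0.049s
```

```bash
cat > ex.py <<'E'
from plan import *
from scipy.spatial.transform import Slerp
M=(1,1,1,1,.54,.0,0.,-1); P=poses(M)
def back(p,d): return (p[0]-p[1].apply([0,0,d]),p[1])
def up(p,d): return (p[0]+np.array([0,0,d]),p[1])
def mid(A,B,z):
    R=Slerp([0,1],Rn.concatenate([A[1],B[1]]))(.5); g=(A[0]+A[1].apply([0,0,.17])+B[0]+B[1].apply([0,0,.17]))/2; g[2]=z
    return g-R.apply([0,0,.17]),R
def g(p): env.goto(list(p[0]),q(p[1]))
def s(p,v=.06): env.move_straight(list(p[0]),q(p[1]),velocity=v)
def st(n): print(n,"t",round(env.current_time_s(),2),"pos",np.round(env.current_position(),4),"F",np.round(env.current_force(),2),"w",round(env.current_gripper_width(),3),"gf",round(env.current_gripper_force(),2))
E
python3 - <<'E'
from ex import *
env.ungrasp()
g(back(P['pick1'],.10)); s(P['pick1']); st('at')
env.close_gripper(20); st('closed')
s(up(P['pick1'],.06),.05); st('up')
p=env.read_camera("scene"); save(p,"lift1")
cv2.imwrite("pics/lift1c.png",cv2.resize(p["color"][60:260,140:400,::-1],(780,600)))
E
```

```text
at t 11.28 pos [ 0.521  -0.1284  0.1828] F [ 0.37  0.51 -0.28] w 0.999 gf 0.0
closed t 11.97 pos [ 0.5209 -0.1285  0.1825] F [ 0.27 -0.41  0.54] w 0.596 gf 20.0
up t 13.32 pos [ 0.5206 -0.1285  0.242 ] F [ 0.08  0.12 -0.48] w 0.597 gf 20.0
```

View pics/lift1c.png

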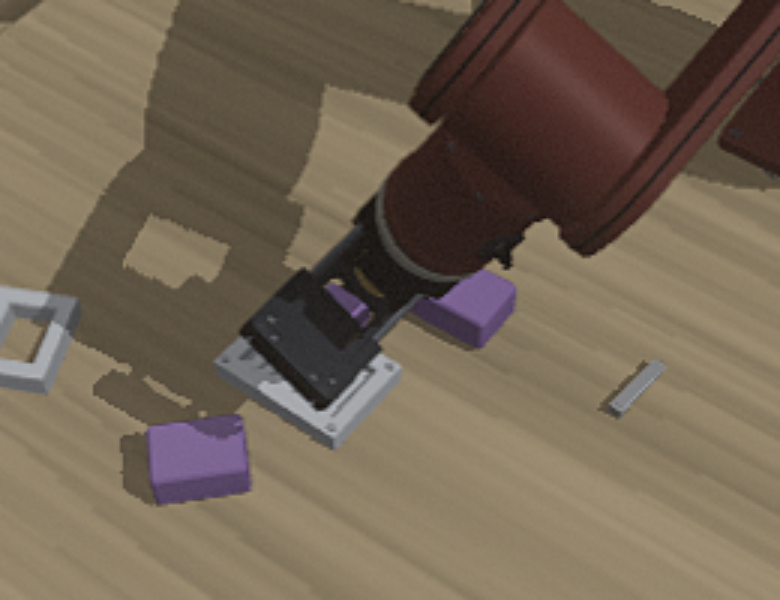

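The bar is held (52 mm width, 20 N) and the mould's cavity is empty. Next I'll rotate it and stand it on its side.

```bash
python3 - <<'E'
from ex import *
s(up(P['pick1'],.12),.15)
g(mid(P['pick1'],P['put1'],.20)); g(up(P['put1'],.08)); st('above')
s(up(P['put1'],.005),.08); st('5mm'); f0=np.array(env.current_force())
for d in (.003,.002,.001,0,-.001,-.002):
    s(up(P['put1'],d),.03); f=np.array(env.current_force()); print(d,np.round(f-f0,2))
    if (f-f0)[2]>2: break
p=env.read_camera("scene"); save(p,"put1"); 
cv2.imwrite("pics/put1c.png",cv2.resize(p["color"][130:330,200:460,::-1],(780,600)))
st('down')
E
```

```text
above t 15.37 pos [ 0.5399 -0.1439  0.1849] F [ 0.07 -0.66  0.8 ] w 0.596 gf 20.0
5mm t 16.46 pos [ 0.5403 -0.1447  0.1109] F [-0.95  0.17  0.18] w 0.592 gf 20.0
0.003 [ 1.27 -0.79 -1.03]
0.002 [ 1.61  0.41 -1.16]
0.001 [ 0.68 -0.76 -1.42]
0 [ 0.7   0.35 -0.82]
-0.001 [-0.22 -1.37  4.92]
down t 17.76 pos [ 0.5401 -0.1447  0.1053] F [-2.86 -1.12  5.46] w 0.6 gf 20.0
```

View pics/put1c.png

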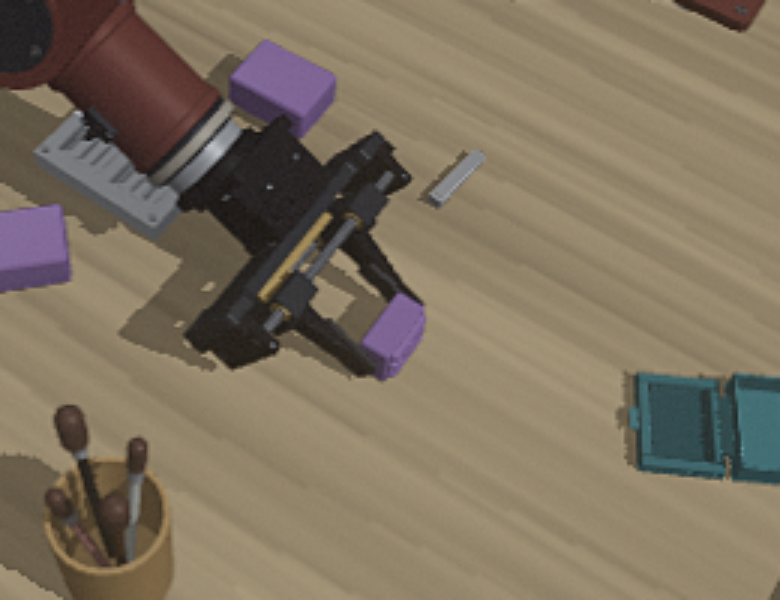

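The bar stands upright on its side between the fingers, clear of everything else. Next: release, retreat and measure it.

```bash
python3 - <<'E'
from fit import *
from ex import *
np.set_printoptions(precision=4,suppress=True)
env.ungrasp(); st('open')
s(back((env.current_position(),P['put1'][1]),.08),.08); s(up((env.current_position(),P['put1'][1]),.10),.2)
W=mid(P['put1'],P['pick2'],.24); g(W); st('W')
ov=[]
for dx in (-.05,.03):
    env.goto(list(W[0]+[dx,0,.0]),q(W[1])); p=env.read_camera("wrist"); r=env.regions_of(p,"balm_bar")
    e=proj(p,[.54,.012,.02])[0]
    print(e,[(np.round(k["location"]),round(k["p"],2),int(k["pixels"].sum())) for k in r])
    if r: ov.append((p,near(r,e)["pixels"]))
    save(p,f"mid{dx}")
for c in ("scene","top"):
    p=env.read_camera(c); r=env.regions_of(p,"balm_bar"); e=proj(p,[.54,.012,.02])[0]
    if r and np.linalg.norm(near(r,e)["location"]-e)<12: ov.append((p,near(r,e)["pixels"]))
    else: print("miss",c)
BM=np.vstack([box(.052,.024,.038,.012)*[.97,.97,1],box(.044,.029,.028,.0145,.005)])
print(fit(BM,ov,[.54,0,0]),[fit(BM,[k],[.54,0,0])[0] for k in ov],env.current_time_s())
cv2.imwrite("pics/midc.png",cv2.resize(p["color"][200:280,220:320,::-1],(500,400)))
wp=ov[0][0]; e=proj(wp,[.54,.012,.02])[0].astype(int); cv2.imwrite("pics/midw.png",cv2.resize(wp["color"][max(0,e[1]-60):e[1]+60,max(0,e[0]-80):e[0]+80,::-1],(640,480)))
E
```

```text
open t 18.63 pos [ 0.54   -0.1445  0.1045] F [-0.06 -0.4  -0.13] w 1.002 gf 0.0
W t 21.21 pos [0.5395 0.021  0.4075] F [-0.3   0.03 -0.08] w 1.0 gf 0.0
[324.5483 174.8168] [(array([222., 319.]), 0.79, 961), (array([325., 172.]), 0.78, 1197), (array([372., 332.]), 0.7, 562)]
[256.9773 175.3218] [(array([257., 174.]), 0.73, 1126), (array([462., 231.]), 0.66, 5966), (array([321., 335.]), 0.62, 817), (array([194.,  15.]), 0.51, 1647)]
miss scene
miss top
(array([ 0.5392, -0.0003, -0.0351]), np.float64(0.10841855973312559)) [array([ 0.5405, -0.0003,  0.0588]), array([ 0.5395, -0.0011, -0.0059])] 22.3417
```

View pics/midw.png

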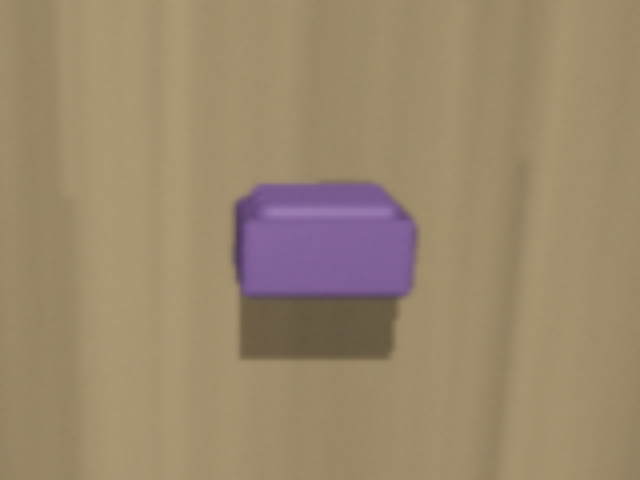

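The bar stands where predicted with its ribs towards +y. Next: the second grasp, the turn and a hover over the pocket.

```bash
python3 - <<'E'
from ex import *
from fit import *
B=back(P['pick2'],.08)
g(up(B,.10)); s(B,.15); s(P['pick2']); st('at')
env.close_gripper(20); st('closed')
s(up(P['pick2'],.12),.1); st('up')
T=P['put2_0']
g(mid(P['pick2'],T,.22)); g(up(T,.05)); s(up(T,.025)); st('hover')
p=env.read_camera("scene"); cv2.imwrite("pics/hov.png",cv2.resize(p["color"][200:320,360:520,::-1],(800,600),interpolation=2))
p=env.read_camera("wrist"); save(p,"hovw")
E
```

```text
at t 25.49 pos [0.5401 0.1787 0.0932] F [-0.11  0.33  0.51] w 1.002 gf 0.0
closed t 26.18 pos [0.54   0.1784 0.093 ] F [1.24 0.38 0.86] w 0.591 gf 20.0
up t 27.53 pos [0.5397 0.1783 0.2121] F [ 0.51 -0.25 -0.84] w 0.594 gf 20.0
hover t 29.53 pos [0.5116 0.1462 0.2062] F [ 0.53  0.65 -0.27] w 0.592 gf 20.0
```

View pics/hov.png

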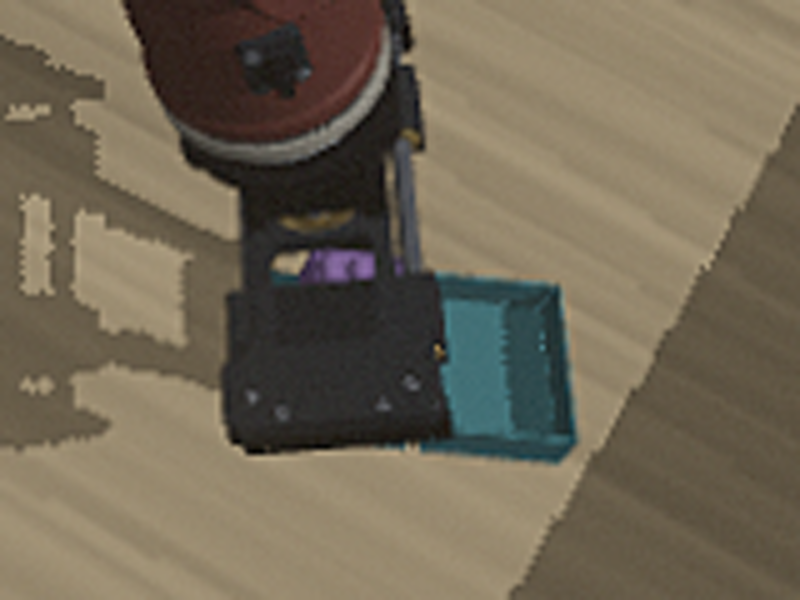

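View pics/hovw.png

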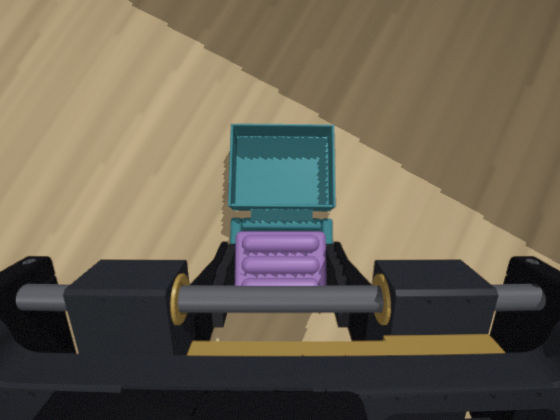

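The bar is ribs up over the base half and within about 1 mm of it laterally (bar centre column 280.5, case 282). I'll lower it with force checks.

```bash
python3 - <<'E'
from ex import *
T=P['put2_0']; f0=np.array(env.current_force())
s(up(T,.010),.05)
for d in np.arange(.008,-.0021,-.001):
    s(up(T,d),.02); f=np.array(env.current_force())-f0; print(round(d,3),np.round(f,2))
    if f[2]>4 or np.linalg.norm(f[:2])>5: break
st('stop')
E
```

```text
0.008 [-0.05  0.11 -0.89]
0.007 [-0.62  0.41 -0.8 ]
0.006 [-0.45  0.87 -0.39]
0.005 [ 0.62  1.15 -0.01]
0.004 [-0.22  0.59  0.82]
0.003 [-0.73  0.16 -0.19]
0.002 [-0.3   0.05  0.09]
0.001 [-1.14  0.98  0.14]
0.0 [-0.7   0.71  1.92]
-0.001 [-2.65 -1.68  9.26]
stop t 32.58 pos [0.512  0.146  0.1815] F [-1.97 -2.38  8.81] w 0.598 gf 20.0
```

```bash
python3 - <<'E'
from ex import *
from fit import *
np.set_printoptions(precision=4,suppress=True)
T=P['put2_0']; s(up(T,.0),.02); env.ungrasp(); st('open')
s(back(T,.08),.08); s(up(back(T,.08),.08),.2)
env.goto([.50,.13,.36],q(Rn.from_euler('z',YC)*Rn.from_euler('xz',[np.pi,-np.pi/2]) if env.ik([.50,.13,.36],q(Rn.from_euler('z',YC)*Rn.from_euler('xz',[np.pi,-np.pi/2]))) else T[1]))
st('clear')
p=env.read_camera("wrist"); e=proj(p,[.476,.211,.02])[0]; r=env.regions_of(p,"balm_bar"); c=env.regions_of(p,"balm_case")
print(e,[(np.round(k["location"]),round(k["p"],2),int(k["pixels"].sum())) for k in r])
BK=np.vstack([box(.052,.038,.013,0,.011),box(.044,.034,.018,0,.011)])
obs=[(p,near(r,e)["pixels"])]
print("bar",fit(BK,obs,[.476,.211,.5])); 
if c: print("case",fit(CASE,[(p,near(c,e)["pixels"])],[.476,.211,.5]))
print("top px z pred seated (rib centre)",proj(p,[.476,.2108,.032])[0])
x,y=np.clip(e.astype(int),[100,75],[460,345]); cv2.imwrite("pics/fin.png",cv2.resize(p["color"][y-75:y+75,x-100:x+100,::-1],(800,600),interpolation=2))
E
```

```text
open t 33.71 pos [0.5117 0.146  0.1814] F [-0.49 -0.66 -0.05] w 0.996 gf 0.0
clear t 35.69 pos [0.4992 0.1303 0.3587] F [-0.01 -0.51 -0.3 ] w 0.997 gf 0.0
[297.4495 249.0803] [(array([296., 250.]), 0.8, 1550)]
bar (array([0.4756, 0.2106, 0.5101]), np.float64(0.041497119374723))
case (array([0.476 , 0.2114, 0.499 ]), np.float64(0.0390463782724878))
top px z pred seated (rib centre) [297.9485 249.2817]
```

View pics/fin.png

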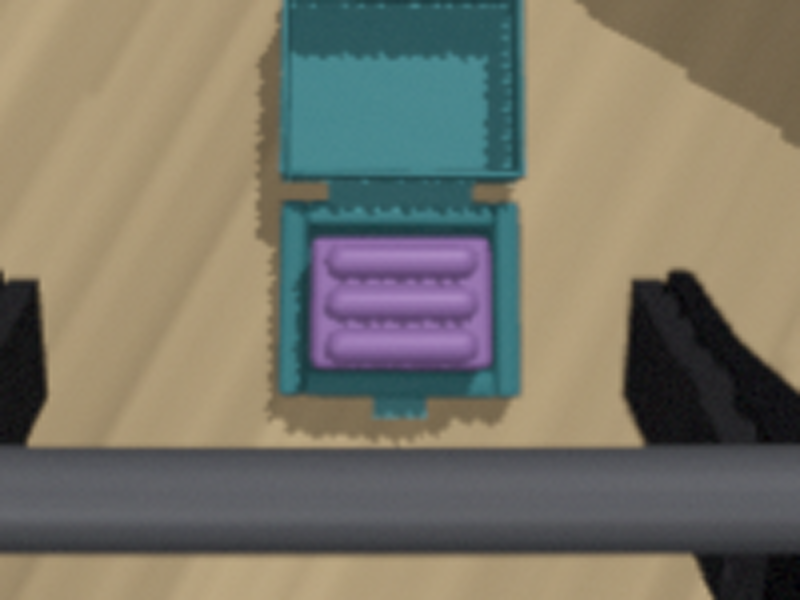

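The bar sits ribs up in the pocket with an even gap all round (crop centre about (400,303)). It is within 1 mm of the case centre, contact came at floor height and the gripper is clear, so I'm handing in.

```bash
python3 -c "
from rig import env
print(env.close_job())"
```

```text
the job is handed in; nothing more can be done
None
```

I handed the job in at about 36 s: the balm bar lies ribs up in the case pocket, within about 1 mm of its centre by camera, and touched down at floor height; the judge's verdict was not returned.

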